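# Key in the code on a push-button lock and work its release bar

### The arm

A 6-joint arm with a two-finger parallel gripper is mounted at the origin on a cart in front of the work surface, level with it; the furniture and walls round the work are solid. World frame = base frame: x ahead of the robot, y to its left, z up, the work surface at z = 0. Lengths are in m, angles in rad, forces in N, time in s.
With the tool pointing down it reaches from about 0.375 to 0.925 m from the base axis. Payload 5.7 kg.
Tool frame: the origin (TCP) lies between the finger pads; the fingertips stand 8 mm ahead of it and the grasp point (between the pads) lies 11 mm behind it; z points along the fingers, y is the line along which they close (so a half turn about z gives the same grasp; the last joint's range is limited). The gripper opens to 88 mm and grips with 3 to 60 N. Pads are 20 mm wide; open, the fingers measure 115 mm over their backs; the gripper's body (75 mm by 178 mm) begins 61 mm behind the grasp point.
Start: joints at [1.177, 0.359, 1.51, -0, 1.272, -0.115], TCP at [0.165, 0.577, 0.231] pointing down, gripper open.
Joint ranges: [-2.97, 2.97], [-1.01, 2.36], [0.21, 2.38], [-0.96, 4.11], [0.2, 2.71], [-2.98, 2.98]. Speed limits (rad/s): [2.39, 2.39, 3.14, 3.14, 3.14, 3.14].

### API

Orientations are given as a unit quaternion [x, y, z, w].
In Python, from plant import robot gives the robot as it stands.
- The arm moves only by the tool move_arm, never from a script. Its argument "increments" is a list of rows, each a list of 7 numbers: the shift along the tool's x, y, z in normalised numbers (1 is 400 mm), then the turn, a rotation vector about the tool's x, y, z in fractions of the full range, 1 being pi rad, then the opening, from -1 (shut) to 1 (fully open). In form: [[tx, ty, tz, wx, wy, wz, jaw], ...]. A call has 1 to 8 rows; each row is the pose to reach, as a shift and turn from the pose commanded when the call began, along the tool's axes at that moment; what a row does not reach only later rows make up. A row lasts 1/10 s, in which the tool goes at most 50 mm and 8.59 degrees, less where a joint would pass 70% of its speed; a pose out of reach is approached as far as the arm can. Shift and turn numbers lie between -1 and 1, and a call with a number outside is refused. A call with a gripper value outside its range is refused whole. The fingers move at their own pace and stop on an object; "grip_force" is the grip in N (left out, the last holds). Time passes only in rows, so rows that repeat a pose let the fingers close. It gives the time, the measured TCP pose, the force, the opening and the grip force at its end, in the units of the state.
- robot.sense(): the state, without advancing time (a new reading comes with each control period).
- robot.read_camera(name): name is "side" or "top"; returns the picture (480x640x3 uint8, blue, green, red); there is no depth.
- robot.camera_info(name): a dict with "intrinsics" (3x3 intrinsics, pixels), "view" (4x4, takes a point from world to camera coordinates). Camera axes: x right, y down, z forward; pixel columns grow to the right and rows downward; lengths in m; the calibration is good to about 2 mm. A picture is of the moment at which its call begins. camera_info takes no time and is no camera call.
- robot.finish_job(): hands the job in; it is judged then, once.
The state is a dict: "time_s": time; "joint_pos": joint angles; "qd": joint speeds; "effort": joint torques, N m; "eef_pos": TCP position; "tool_rot": TCP orientation; "contact_force": force on the tool from outside, world axes, zero at the start; "ft_torque": the same for the moment, N m; "finger_gap": opening from 0.0 (shut) to 1.0 (fully open); "grip_force": force on a finger pad.
Only numpy, scipy, OpenCV 4.12 (cv2) and the standard library are available. Lean on these libraries where they do the work, as an engineer would, in place of code of your own. Each camera call takes 0.05 s, during which the arm holds its last target. There are 200 camera calls.

### The job

Try the code of the push-button lock that lies on the counter: press the square button, then the triangular one, then the cross-shaped one, each fully in so that it stays in, and then press the long release bar all the way down and let it come up again. Press none of the other buttons, and do not lift or push aside the things that lie around the lock.

Things in the scene. Friction and masses are not known exactly. Their poses are not given: they have to be found in the camera images.
- code_lock: Push-button code lock: grey case 150 (x) x 190 (y) x 42 mm high, fixed on the counter, brass bolt out of its left side. Origin: centre of the underside; x to the back, y left, z up. Release bar in front, behind it six steel buttons in black discs (45 mm across, 3 mm high): rows at x = -4 and 48 mm, columns 58 mm apart; the shapes change places. Press straight down on a centre, fingers closed.
- square_top (a point): Centre of the top face of the square button (square cap, 28 x 28 mm; a button of the code). It stands 56 mm above the counter when out and moves with the button. Axes as the lock's.
- square (a joint): How far the square button is pushed in, m: 0 out (start), 0.007 fully in at its hard stop. About 3.5 N moves it; no spring, it stays where it is left.
- triangle_top (a point): Centre of the top face of the triangle button (three-cornered cap, corners 20 mm from its centre, sides 35 mm; a button of the code). It stands 56 mm above the counter when out and moves with the button. Axes as the lock's.
- triangle (a joint): How far the triangle button is pushed in, m: 0 out (start), 0.007 fully in at its hard stop. About 3.5 N moves it; no spring, it stays where it is left.
- cross_top (a point): Centre of the top face of the cross button (plus-shaped cap, arms 11 mm wide, 34 mm from end to end; a button of the code). It stands 56 mm above the counter when out and moves with the button. Axes as the lock's.
- cross (a joint): How far the cross button is pushed in, m: 0 out (start), 0.007 fully in at its hard stop. About 3.5 N moves it; no spring, it stays where it is left.
- big_round_top (a point): Centre of the top face of the big round button (large round cap, 33 mm across; not in the code). It stands 56 mm above the counter when out and moves with the button. Axes as the lock's.
- big_round (a joint): How far the big round button is pushed in, m: 0 out (start), 0.007 fully in at its hard stop. About 3.5 N moves it; no spring, it stays where it is left.
- small_round_top (a point): Centre of the top face of the small round button (small round cap, 16 mm across; not in the code). It stands 56 mm above the counter when out and moves with the button. Axes as the lock's.
- small_round (a joint): How far the small round button is pushed in, m: 0 out (start), 0.007 fully in at its hard stop. About 3.5 N moves it; no spring, it stays where it is left.
- oblong_top (a point): Centre of the top face of the oblong button (narrow straight cap, 10 x 34 mm; not in the code). It stands 56 mm above the counter when out and moves with the button. Axes as the lock's.
- oblong (a joint): How far the oblong button is pushed in, m: 0 out (start), 0.007 fully in at its hard stop. About 3.5 N moves it; no spring, it stays where it is left.
- release_bar_top (a point): Centre of the top face of the release bar, a smooth aluminium bar 24 mm (front to back) x 120 mm, along the front of the lock (x = -55 mm); 58 mm above the counter when up. Moves with the bar.
- release_bar (a joint): How far the release bar is pressed down, m: 0 up, 0.008 fully down at its hard stop. A spring (3 N to start, 8.5 N fully down) lifts it again when let go.
- padlock: Small brass padlock lying flat, 54 x 40 x 13 mm, left of the lock; loose bystander. Origin: centre of its underside.
- lock_cylinder: Brass door-lock cylinder lying flat, 33 x 65 x 17 mm, right of the lock; loose bystander. Origin: centre of its underside.
- grease_tin: Round flat metal tin, 70 mm across, 24 mm high, right of the lock towards the back; loose bystander. Origin: centre of its underside.
- bench_grinder: Orange double bench grinder with black wheel guards, fixed at the right; 225 mm (x) x 396 mm (y) x 234 mm high: keep clear of it. Origin: centre of its underside. Nothing on it moves.

How it is judged:
On the way, in this order (a step that is already met when the one before it is completed fails the run):
1. the square button is pushed in at least 5.5 of its 7 mm (value of joint square above 0.0055 m), for 0.1 s.
2. the triangle button is pushed in at least 5.5 of its 7 mm (value of joint triangle above 0.0055 m), for 0.1 s.
3. the cross button is pushed in at least 5.5 of its 7 mm (value of joint cross above 0.0055 m), for 0.1 s.
4. the release bar is pressed down at least 6 of its 8 mm (value of joint release_bar above 0.006 m), for 0.1 s.
At the end, for the whole second after the job is handed in: The square, triangle and cross buttons are in (each at least 5.5 of 7 mm), the three other buttons are still out (less than 3 mm in), and the release bar has come up again (less than 2 mm down) (value of joint each of square, triangle, cross above 0.0055 m and value of joint each of big_round, small_round, oblong below 0.003 m and value of joint release_bar below 0.002 m); the robot touches nothing.
It fails at once if a button that is not in the code is pushed in more than 3 mm (value of joint any of big_round, small_round, oblong above 0.003 m).
It fails at once if the triangle or the cross is pushed in more than 3 mm before the button that comes ahead of it is in ((value of joint triangle above 0.003 m and value of joint square below 0.0055 m) or (value of joint cross above 0.003 m and value of joint triangle below 0.0055 m)).
It fails at once if the release bar is pressed more than 3 mm before all three code buttons are in (value of joint release_bar above 0.003 m and value of joint any of square, triangle, cross below 0.0055 m).
It fails at once if the padlock, the lock cylinder or the grease tin is lifted or shifted more than 15 mm (distance of any of padlock, lock_cylinder, grease_tin from where it was at the start of the episode above 0.015 m).
It also fails if it takes over 45 s, if anything falls off the work surface, if the arm or the gripper's body presses on something with over 40 N, if the wrist force passes 120 N, or if a joint passes its speed limit or range.

## Working session

There is one attempt and no reset: what is moved stays moved. The work goes in short steps, Python scripts to look and compute and a tool call to move; the robot and the scene stay as the last step left them, time stands still between calls to the robot, and variables do not carry over. Pictures are saved under pics/ and viewed, at most 10 in all, crops included, and the job is handed in when it is done.

Besides the shell and the picture viewer there is one more tool, called after "Request:" as name(argument=value, ...) on one line, values as JSON. move_arm: Moves the arm, as the interface text tells. Its arguments: {"type":"object","properties":{"increments":{"type":"array"},"grip_force":{"type":"number"}},"required":["increments"]}

```bash
mkdir -p pics
python3 - <<'E'
from plant import robot
import cv2
for n in("top","side"):
    cv2.imwrite(f"pics/{n}0.png",robot.read_camera(n)); i=robot.camera_info(n); print(n,i["intrinsics"],i["view"])
print(robot.sense())
E
```

```text
top [[473.39844929   0.         327.40736528]
 [  0.         473.39844929 241.21788831]
 [  0.           0.           1.        ]] [[-0.0140627  -0.99989401 -0.00376854 -0.15762792]
 [-0.99021806  0.01444966 -0.13877826  0.5701861 ]
 [ 0.138818    0.00178008 -0.99031631  1.03809546]
 [ 0.          0.          0.          1.        ]]
side [[435.6449697    0.         321.54849002]
 [  0.         435.6449697  241.7588827 ]
 [  0.           0.           1.        ]] [[-0.99937698 -0.03468697  0.00651681  0.5602133 ]
 [-0.02734575  0.64427284 -0.76430669  0.15605397]
 [ 0.02231288 -0.76400872 -0.64481998  1.12410603]
 [ 0.          0.          0.          1.        ]]
{'time_s': 0.1, 'joint_pos': array([ 1.17688855e+00,  3.59390600e-01,  1.51132185e+00,  2.69952278e-06,
        1.27253293e+00, -1.15079340e-01]), 'qd': array([ 3.13345821e-04, -5.93946594e-04, -3.15248499e-03,  1.96653179e-04,
       -9.44378197e-06,  2.45711066e-04]), 'effort': array([ 9.36837787e-04, -5.16354847e+01, -2.71405882e+01,  6.78443466e-02,
        2.77180370e-02, -5.72875865e-05]), 'eef_pos': array([0.16489225, 0.57625128, 0.22991979]), 'tool_rot': array([ 1.38963389e-01,  9.90297174e-01, -7.99421854e-04, -2.09289563e-04]), 'contact_force': array([-0.24733232,  0.36868027, -0.64696849]), 'ft_torque': array([ 0.04833428, -0.0196416 ,  0.01213085]), 'grip_force': 0.0, 'finger_gap': 0.9993340394573161}
```

View pics/top0.png

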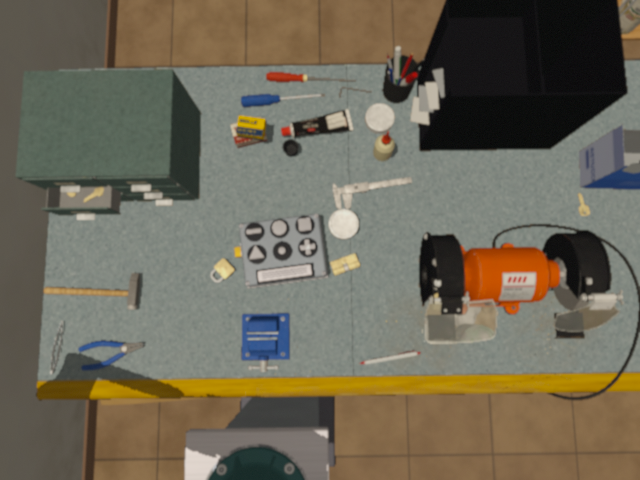

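View pics/side0.png

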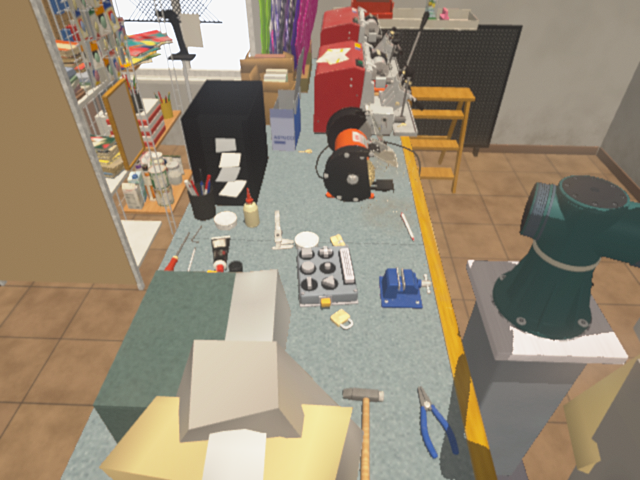

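The top view shows the lock near (284,250), slightly rotated, with the bar in front at (285,273) and the six buttons behind it. The side view shows it near (326,275). I'll zoom in on both.

Run:
```python
import cv2,numpy as np
a=cv2.imread("pics/top0.png")[205:295,225:345]; b=cv2.imread("pics/side0.png")[235:315,285:365]
a=cv2.resize(a,None,fx=6,fy=6,interpolation=cv2.INTER_CUBIC);b=cv2.resize(b,None,fx=7,fy=7,interpolation=cv2.INTER_CUBIC)
cv2.imwrite("pics/top0c.png",a);cv2.imwrite("pics/side0c.png",b)
```

```text
(no output)
```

View pics/top0c.png

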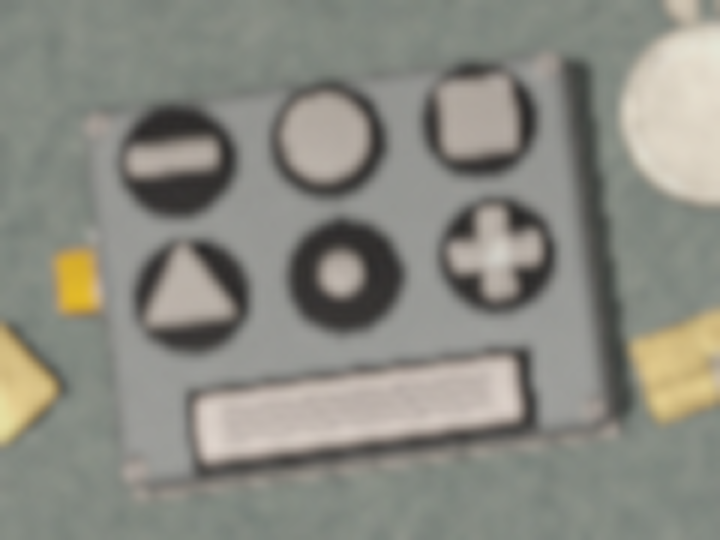

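View pics/side0c.png

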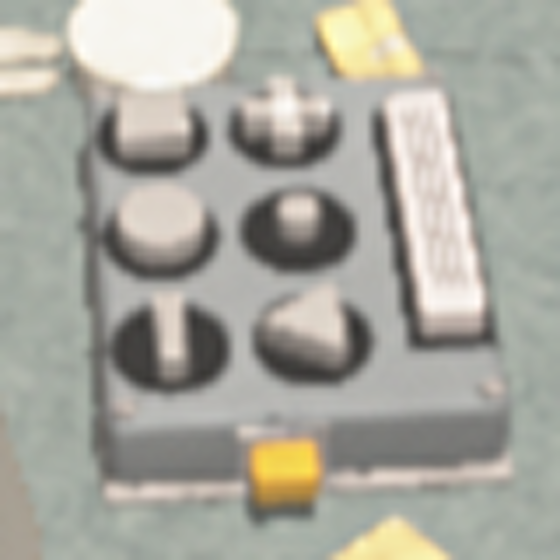

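Top crop, cap centres: oblong (174,157), big round (326,137), square (478,115), triangle (189,295), small round (341,274), cross (495,253), bar (360,409). In the side crop: square (152,118), big round (160,215), small round (299,205), cross (286,112), bar (433,205).

```bash
cat > h.py <<'E'
import numpy as np
from plant import robot
from scipy.spatial.transform import Rotation as R
M={'oblong':(.048,.058,.056),'big':(.048,0,.056),'square':(.048,-.058,.056),'triangle':(-.004,.058,.056),'small':(-.004,0,.056),'cross':(-.004,-.058,.056),'bar':(-.055,0,.058)}
def proj(n,P):
    i=robot.camera_info(n);V=np.array(i["view"]);c=P@V[:3,:3].T+V[:3,3];q=c@np.array(i["intrinsics"]).T
    return q[:,:2]/q[:,2:]
def world(p):
    x,y,z,a=p;return np.array(list(M.values()))@R.from_euler('z',a).as_matrix().T+[x,y,z]
E
cat > fit.py <<'E'
from h import *
from scipy.optimize import least_squares
K=list(M)
T=dict(oblong=(174,157),big=(326,137),square=(478,115),triangle=(189,295),small=(341,274),cross=(495,253),bar=(360,409))
S=dict(big=(160,212),square=(152,118),small=(299,203),cross=(286,112),bar=(433,205))
def obs(D,s,o): return {k:(np.array(v)+.5)/s-.5+o for k,v in D.items()}
T=obs(T,6,[225,205]);S=obs(S,7,[285,235])
def res(p,parts=("top","side")):
    W=world(p);r=[]
    for n,D in(("top",T),("side",S)):
        if n in parts:
            q=proj(n,W);r+=[q[K.index(k)]-v for k,v in D.items()]
    return np.ravel(r)
for parts in(("top","side"),("top",)):
    f=least_squares(lambda p:res(p if len(parts)>1 else [p[0],p[1],0,p[3]],parts),[.5,0,0,0]);print(f.x,np.round(f.fun.reshape(-1,2),2).tolist())
    p=f.x if len(parts)>1 else [f.x[0],f.x[1],0,f.x[3]]
    for k,w in zip(K,world(p)):print(k,w.round(4))
E
python3 fit.py
```

```text
[ 0.5515285  -0.06247582 -0.00330647  0.11970771] [[-0.19, 0.02], [-0.01, -0.05], [0.13, 0.23], [-0.1, -0.28], [0.26, -0.22], [0.23, -0.15], [-0.25, -0.26], [0.34, 0.77], [0.19, -0.33], [0.14, 1.0], [-0.01, -0.44], [0.2, -0.87]]
oblong [0.5923 0.0008 0.0527]
big [ 0.5992 -0.0567  0.0527]
square [ 0.6061 -0.1143  0.0527]
triangle [ 0.5406 -0.0054  0.0527]
small [ 0.5476 -0.063   0.0527]
cross [ 0.5545 -0.1205  0.0527]
bar [ 0.4969 -0.069   0.0547]
[ 0.55084816 -0.0628135   1.47861953  0.12244001] [[-0.32, 0.15], [-0.07, 0.01], [0.14, 0.21], [-0.16, -0.08], [0.27, -0.1], [0.32, -0.11], [-0.17, -0.08]]
oblong [0.5914 0.0006 0.056 ]
big [ 0.5985 -0.057   0.056 ]
square [ 0.6056 -0.1145  0.056 ]
triangle [ 0.5398 -0.0057  0.056 ]
small [ 0.5469 -0.0633  0.056 ]
cross [ 0.554  -0.1209  0.056 ]
bar [ 0.4963 -0.0695  0.058 ]
```

```bash
cat > go.py <<'E'
import sys; from h import *
p=[.5510,-.0627,0,.122]; W=dict(zip(M,world(p)))
s=robot.sense(); Rt=R.from_quat(s["tool_rot"]); 
k,z=sys.argv[1],float(sys.argv[2])
t=W[k].copy(); t[2]=z
# desired tool: z down, y along lock y
ly=np.array([-np.sin(p[3]),np.cos(p[3]),0]);zz=np.array([0,0,-1.]);D=R.from_matrix(np.c_[np.cross(ly,zz),ly,zz])
print("t",s["time_s"],"shift mm",(Rt.inv().apply(t-s["eef_pos"])*1e3).round(1),"rot",(Rt.inv()*D).as_rotvec().round(3),s["eef_pos"].round(4),s["contact_force"].round(2),s["finger_gap"])
E
python3 go.py square 0.1
```

```text
t 0.1 shift mm [-613.9 -542.5  130.7] rot [-0.002 -0.001 -0.401] [0.1649 0.5763 0.2299] [-0.25  0.37 -0.65] 0.9993340394573161
```

The manual's scale: shifts go in shares of 400 mm and turns go in shares of pi rad. Converting my numbers, -280 mm / 400 = -0.7, -248 mm / 400 = -0.62, -0.4 rad / 3.1416 = -0.1273.

Request:
move_arm(increments=[[-0.0875,-0.0775,0.0125,0,0,-0.0318,-1],[-0.175,-0.155,0.025,0,0,-0.0637,-1],[-0.2625,-0.2325,0.0375,0,0,-0.0955,-1],[-0.35,-0.31,0.05,0,0,-0.1273,-1],[-0.4375,-0.3875,0.0625,0,0,-0.1273,-1],[-0.525,-0.465,0.075,0,0,-0.1273,-1],[-0.6125,-0.5425,0.0875,0,0,-0.1273,-1],[-0.7,-0.62,0.1,0,0,-0.1273,-1]], grip_force=20)

```text
time_s: 0.9
eef_pos: [0.3665, 0.2596, 0.1904]
tool_rot: [-0.061, 0.998, -0.0, -0.0]
contact_force: [0.6, 0.8, -0.4]
finger_gap: 0.308
grip_force: 0.0
```

```bash
python3 go.py square 0.1
```

```text
t 0.9 shift mm [-192.1 -400.2   90.4] rot [-0.    -0.    -0.001] [0.3665 0.2596 0.1904] [ 0.6   0.8  -0.37] 0.30810105133415255
```

Converted, -375 mm / 400 = -0.9375, -350 mm / 400 = -0.875.

Request:
move_arm(increments=[[-0.06,-0.125,0.0125,0,0,0,-1],[-0.12,-0.25,0.025,0,0,0,-1],[-0.18,-0.375,0.0375,0,0,0,-1],[-0.24,-0.5,0.05,0,0,0,-1],[-0.3,-0.625,0.0625,0,0,0,-1],[-0.36,-0.75,0.075,0,0,0,-1],[-0.42,-0.875,0.1,0,0,0,-1],[-0.45,-0.9375,0.125,0,0,0,-1]])

```text
time_s: 1.7
eef_pos: [0.5809, -0.0753, 0.1451]
tool_rot: [-0.06, 0.998, -0.0, 0.0]
contact_force: [0.9, 0.5, 0.7]
finger_gap: 0.003
grip_force: 0.0
```

```bash
python3 go.py square 0.1
```

```text
t 1.7 shift mm [-19.8 -41.8  45.1] rot [-0.     0.001 -0.001] [ 0.5809 -0.0753  0.1451] [0.91 0.52 0.71] 0.0031203203955163664
```

Converted, 20 mm / 400 = 0.05, -10 mm / 400 = -0.025.

Request:
move_arm(increments=[[0,-0.025,0.025,0,0,0,-1],[0,-0.025,0.05,0,0,0,-1],[0,-0.025,0.05,0,0,0,-1],[0,-0.025,0.05,0,0,0,-1]])

```text
time_s: 2.1
eef_pos: [0.5795, -0.0813, 0.1247]
tool_rot: [-0.061, 0.998, 0.001, -0.001]
contact_force: [0.5, -0.3, 0.1]
finger_gap: 0.007
grip_force: 0.0
```

```bash
python3 go.py square 0.1
```

```text
t 2.1 shift mm [-22.  -36.1  24.6] rot [ 0.001 -0.002  0.001] [ 0.5795 -0.0813  0.1247] [ 0.47 -0.29  0.14] 0.0072244080742680725
```

Converted, -36 mm / 400 = -0.09, 25 mm / 400 = 0.0625.

Request:
move_arm(increments=[[-0.0275,-0.045,0.0125,0,0,0,-1],[-0.055,-0.09,0.025,0,0,0,-1],[-0.055,-0.09,0.05,0,0,0,-1],[-0.055,-0.09,0.0625,0,0,0,-1],[-0.055,-0.09,0.0625,0,0,0,-1],[-0.055,-0.09,0.0625,0,0,0,-1]])

```text
time_s: 2.7
eef_pos: [0.6063, -0.115, 0.1]
tool_rot: [-0.061, 0.998, 0.0, -0.001]
contact_force: [0.8, 0.7, -0.0]
finger_gap: 0.004
grip_force: 0.0
```

```bash
python3 go.py square 0.064
python3 - <<'E'
from plant import robot
import cv2,numpy as np
a=robot.read_camera("top")[175:295,225:365];b=robot.read_camera("side")[215:325,275:385]
a=cv2.resize(a,None,fx=3,fy=3,interpolation=2);b=cv2.resize(b,None,fx=3,fy=3,interpolation=2)
c=np.zeros((360,750,3),np.uint8);c[:,:420]=a;c[:330,420:]=b
cv2.imwrite("pics/hover.png",c)
E
```

```text
t 2.7 shift mm [ 0.5  0.6 36. ] rot [ 0.001 -0.001  0.   ] [ 0.6063 -0.115   0.1   ] [ 0.83  0.71 -0.01] 0.004406645322485165
```

View pics/hover.png

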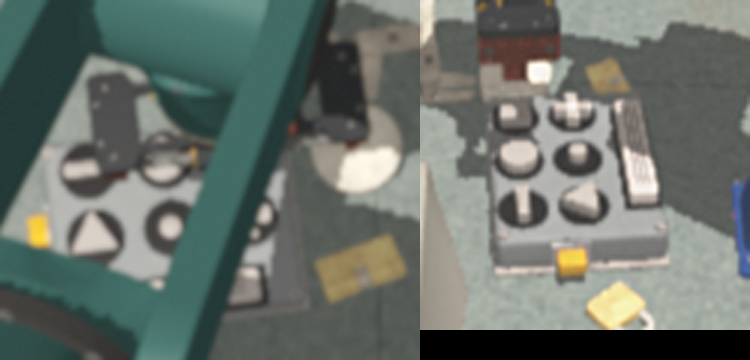

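The closed fingers hover over the square button at (515,80) in the side half, and the lock is where I measured it. Pressing now.

Converted, 42 mm / 400 = 0.105, 40 mm / 400 = 0.1.

Request:
move_arm(increments=[[0,0,0.03,0,0,0,-1],[0,0,0.06,0,0,0,-1],[0,0,0.08,0,0,0,-1],[0,0,0.09,0,0,0,-1],[0,0,0.095,0,0,0,-1],[0,0,0.1,0,0,0,-1],[0,0,0.105,0,0,0,-1],[0,0,0.105,0,0,0,-1]])

```text
time_s: 3.6
eef_pos: [0.6074, -0.1162, 0.0581]
tool_rot: [-0.061, 0.998, -0.0, 0.0]
contact_force: [-1.0, -0.0, 0.2]
finger_gap: 0.004
grip_force: 0.0
```

Converted, 2 mm / 400 = 0.005, 1 mm / 400 = 0.0025.

Request:
move_arm(increments=[[0,0,0.0025,0,0,0,-1],[0,0,0.005,0,0,0,-1],[0,0,0.005,0,0,0,-1]])

```text
time_s: 3.9
eef_pos: [0.6079, -0.1164, 0.0572]
tool_rot: [-0.061, 0.998, -0.0, 0.001]
contact_force: [-2.8, -0.3, 8.6]
finger_gap: 0.005
grip_force: 4.2
```

```bash
python3 go.py square 0.057;  python3 - <<'E'
from plant import robot
import cv2,numpy as np
b=robot.read_camera("side")[215:325,275:385]
cv2.imwrite("pics/press1.png",cv2.resize(b,None,fx=5,fy=5,interpolation=2))
E
```

```text
t 3.9 shift mm [2.  2.2 0.2] rot [-0.001  0.001 -0.001] [ 0.6079 -0.1164  0.0572] [-2.77 -0.26  8.56] 0.005324302109173565
```

View pics/press1.png

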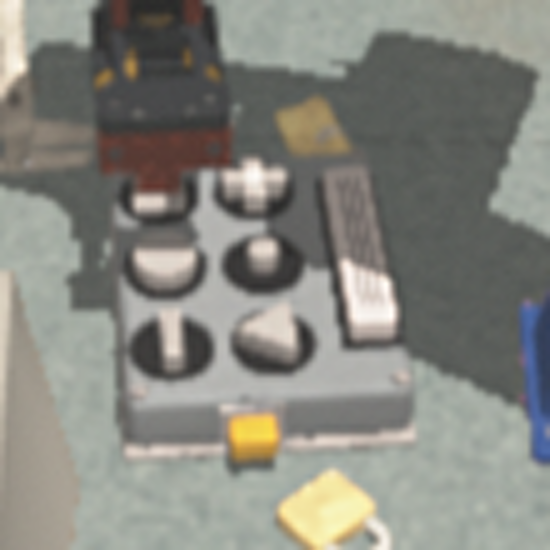

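The tip is on the square cap at (155,190), 8.6 N at 0.0572 m. I'll push slightly more to confirm the hard stop.

Request:
move_arm(increments=[[0,0,0.005,0,0,0,-1],[0,0,0.005,0,0,0,-1]])

```text
time_s: 4.15
eef_pos: [0.608, -0.1164, 0.0569]
tool_rot: [-0.061, 0.998, -0.0, 0.001]
contact_force: [-5.3, 2.0, 21.0]
finger_gap: 0.007
grip_force: 10.8
```

Hard stop: 21 N with only 0.3 mm more travel. Raise it and go to the triangle.

Converted, -40 mm / 400 = -0.1, -25 mm / 400 = -0.0625.

Request:
move_arm(increments=[[0,0,-0.025,0,0,0,-1],[0,0,-0.0625,0,0,0,-1],[0,0,-0.1,0,0,0,-1],[0,0,-0.1,0,0,0,-1],[0,0,-0.1,0,0,0,-1]])

```text
time_s: 4.65
eef_pos: [0.6078, -0.1163, 0.0945]
tool_rot: [-0.061, 0.998, -0.0, 0.001]
contact_force: [-0.8, -0.0, 0.5]
finger_gap: 0.008
grip_force: 0.0
```

```bash
python3 go.py triangle 0.095
```

```text
t 4.65 shift mm [ 53.9 118.1  -0.6] rot [-0.001  0.001 -0.001] [ 0.6078 -0.1163  0.0945] [-0.82 -0.02  0.49] 0.007647686205625766
```

Converted, 118 mm / 400 = 0.295, 90 mm / 400 = 0.225.

Request:
move_arm(increments=[[0.035,0.075,0,0,0,0,-1],[0.07,0.15,0,0,0,0,-1],[0.105,0.225,0,0,0,0,-1],[0.135,0.295,0,0,0,0,-1],[0.135,0.295,0,0,0,0,-1],[0.135,0.295,0,0,0,0,-1]])

```text
time_s: 5.25
eef_pos: [0.5391, -0.0052, 0.0936]
tool_rot: [-0.061, 0.998, -0.0, -0.0]
contact_force: [0.1, -0.1, -0.1]
finger_gap: 0.007
grip_force: 0.0
```

```bash
python3 go.py triangle 0.057
```

```text
t 5.25 shift mm [-0.9 -0.5 36.6] rot [-0.    -0.001  0.001] [ 0.5391 -0.0052  0.0936] [ 0.13 -0.1  -0.08] 0.0070274829381035886
```

Converted, 38 mm / 400 = 0.095, 37 mm / 400 = 0.0925.

Request:
move_arm(increments=[[0,0,0.03,0,0,0,-1],[-0.0025,0,0.06,0,0,0,-1],[-0.0025,0,0.0725,0,0,0,-1],[-0.0025,0,0.0775,0,0,0,-1],[-0.0025,0,0.0825,0,0,0,-1],[-0.0025,0,0.0875,0,0,0,-1],[-0.0025,0,0.0925,0,0,0,-1],[-0.0025,0,0.095,0,0,0,-1]])

```text
time_s: 6.05
eef_pos: [0.5404, -0.0057, 0.057]
tool_rot: [-0.061, 0.998, -0.0, 0.0]
contact_force: [-5.2, -3.4, 19.5]
finger_gap: -0.001
grip_force: 9.9
```

Converted, 2 mm / 400 = 0.005, 1 mm / 400 = 0.0025.

Request:
move_arm(increments=[[0,0,0.0025,0,0,0,-1],[0,0,0.005,0,0,0,-1],[0,0,0.005,0,0,0,-1]])

```text
time_s: 6.35
eef_pos: [0.5405, -0.0057, 0.0567]
tool_rot: [-0.061, 0.998, -0.0, 0.0]
contact_force: [-7.5, -2.8, 29.1]
finger_gap: 0.005
grip_force: 14.3
```

Triangle is at its stop. Raise it and go to the cross.

Converted, -40 mm / 400 = -0.1, -25 mm / 400 = -0.0625.

Request:
move_arm(increments=[[0,0,-0.025,0,0,0,-1],[0,0,-0.0625,0,0,0,-1],[0,0,-0.1,0,0,0,-1],[0,0,-0.1,0,0,0,-1],[0,0,-0.1,0,0,0,-1]])

```text
time_s: 6.85
eef_pos: [0.5406, -0.0052, 0.094]
tool_rot: [-0.061, 0.998, 0.0, 0.0]
contact_force: [0.1, -0.2, -1.0]
finger_gap: 0.01
grip_force: 0.0
```

```bash
python3 go.py cross 0.095
```

```text
t 6.85 shift mm [   0.6 -116.3   -1. ] rot [ 0.     0.001 -0.001] [ 0.5406 -0.0052  0.094 ] [ 0.06 -0.16 -1.03] 0.009811475714208909
```

Converted, -116 mm / 400 = -0.29, -90 mm / 400 = -0.225.

Request:
move_arm(increments=[[0,-0.075,0,0,0,0,-1],[0,-0.15,0,0,0,0,-1],[0,-0.225,0,0,0,0,-1],[0,-0.29,0,0,0,0,-1],[0,-0.29,0,0,0,0,-1],[0,-0.29,0,0,0,0,-1]])

```text
time_s: 7.45
eef_pos: [0.5537, -0.1204, 0.0931]
tool_rot: [-0.06, 0.998, 0.001, -0.001]
contact_force: [-0.6, 0.0, -0.3]
finger_gap: 0.005
grip_force: 0.0
```

```bash
python3 go.py cross 0.057
```

```text
t 7.45 shift mm [-0.4 -0.5 36.1] rot [ 0.001 -0.002 -0.002] [ 0.5537 -0.1204  0.0931] [-0.61  0.03 -0.26] 0.004505247577915688
```

Converted, 38 mm / 400 = 0.095, 37 mm / 400 = 0.0925.

Request:
move_arm(increments=[[0,0,0.03,0,0,0,-1],[0,0,0.06,0,0,0,-1],[0,0,0.0725,0,0,0,-1],[0,0,0.0775,0,0,0,-1],[0,0,0.0825,0,0,0,-1],[0,0,0.0875,0,0,0,-1],[0,0,0.0925,0,0,0,-1],[0,0,0.095,0,0,0,-1]])

```text
time_s: 8.25
eef_pos: [0.5543, -0.1204, 0.057]
tool_rot: [-0.061, 0.998, 0.0, 0.0]
contact_force: [-5.5, 2.9, 18.9]
finger_gap: 0.005
grip_force: 9.6
```

Converted, 2 mm / 400 = 0.005, 1 mm / 400 = 0.0025.

Request:
move_arm(increments=[[0,0,0.0025,0,0,0,-1],[0,0,0.005,0,0,0,-1],[0,0,0.005,0,0,0,-1]])

```text
time_s: 8.55
eef_pos: [0.5544, -0.1204, 0.0567]
tool_rot: [-0.061, 0.998, -0.0, 0.0]
contact_force: [-8.5, 4.6, 27.0]
finger_gap: 0.005
grip_force: 13.5
```

Converted, -40 mm / 400 = -0.1, -25 mm / 400 = -0.0625.

Request:
move_arm(increments=[[0,0,-0.025,0,0,0,-1],[0,0,-0.0625,0,0,0,-1],[0,0,-0.1,0,0,0,-1],[0,0,-0.1,0,0,0,-1],[0,0,-0.1,0,0,0,-1]])

```text
time_s: 9.05
eef_pos: [0.555, -0.121, 0.0942]
tool_rot: [-0.06, 0.998, -0.0, 0.001]
contact_force: [0.4, 0.5, -1.2]
finger_gap: 0.008
grip_force: 0.0
```

```bash
python3 go.py bar 0.095
```

```text
t 9.05 shift mm [51.9 58.3 -0.9] rot [-0.001  0.001 -0.001] [ 0.555  -0.121   0.0942] [ 0.35  0.47 -1.22] 0.008403104851686218
```

Converted, 58 mm / 400 = 0.145, 52 mm / 400 = 0.13.

Request:
move_arm(increments=[[0.065,0.0725,0,0,0,0,-1],[0.13,0.145,0,0,0,0,-1],[0.13,0.145,0,0,0,0,-1],[0.13,0.145,0,0,0,0,-1],[0.13,0.145,0,0,0,0,-1]])

```text
time_s: 9.55
eef_pos: [0.497, -0.07, 0.094]
tool_rot: [-0.061, 0.998, -0.0, 0.001]
contact_force: [0.3, -0.5, -0.2]
finger_gap: 0.003
grip_force: 0.0
```

```bash
python3 go.py bar 0.058
python3 - <<'E'
from plant import robot
import cv2,numpy as np
b=robot.read_camera("side")[215:325,275:385]
cv2.imwrite("pics/bar.png",cv2.resize(b,None,fx=5,fy=5,interpolation=2))
E
```

```text
t 9.55 shift mm [ 0.6  0.7 36. ] rot [-0.001  0.001 -0.001] [ 0.497 -0.07   0.094] [ 0.32 -0.54 -0.17] 0.0034899389726900476
```

View pics/bar.png

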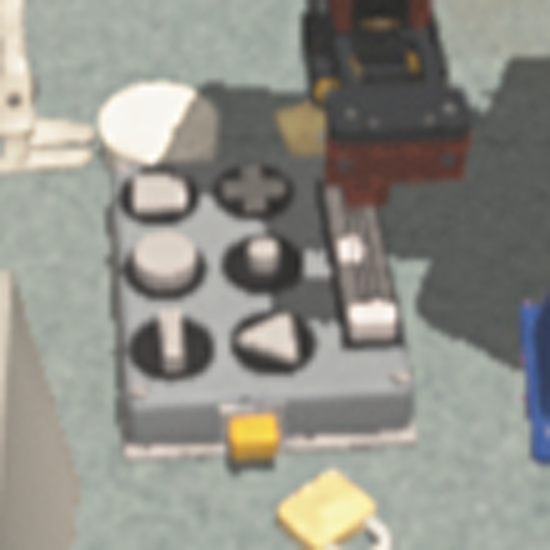

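The square (160,195), cross (253,188) and triangle (270,340) are visibly in, and the other three still stand tall. The tool is above the bar at (362,190), so I'll press it.

Converted, 38 mm / 400 = 0.095, 36 mm / 400 = 0.09.

Request:
move_arm(increments=[[0,0,0.03,0,0,0,-1],[0,0,0.06,0,0,0,-1],[0,0,0.07,0,0,0,-1],[0,0,0.075,0,0,0,-1],[0,0,0.08,0,0,0,-1],[0,0,0.085,0,0,0,-1],[0,0,0.09,0,0,0,-1],[0,0,0.095,0,0,0,-1]])

```text
time_s: 10.4
eef_pos: [0.4956, -0.0695, 0.0578]
tool_rot: [-0.061, 0.998, -0.0, -0.0]
contact_force: [-9.8, 0.7, 46.1]
finger_gap: 0.004
grip_force: 23.0
```

Converted, 1 mm / 400 = 0.0025.

Request:
move_arm(increments=[[0,0,0.0025,0,0,0,-1],[0,0,0.0025,0,0,0,-1],[0,0,0.0025,0,0,0,-1]])

```text
time_s: 10.7
eef_pos: [0.4956, -0.0695, 0.0579]
tool_rot: [-0.061, 0.998, -0.0, 0.0]
contact_force: [-8.5, -0.7, 35.5]
finger_gap: 0.005
grip_force: 18.0
```

Converted, -100 mm / 400 = -0.25, -70 mm / 400 = -0.175.

Request:
move_arm(increments=[[0,0,-0.02,0,0,0,-1],[0,0,-0.05,0,0,0,-1],[0,0,-0.1,0,0,0,-1],[0,0,-0.175,0,0,0,-1],[0,0,-0.25,0,0,0,-1],[0,0,-0.25,0,0,0,-1],[0,0,-0.25,0,0,0,-1],[0,0,-0.25,0,0,0,-1]])

```text
time_s: 11.5
eef_pos: [0.4949, -0.069, 0.1543]
tool_rot: [-0.061, 0.998, 0.0, -0.001]
contact_force: [-0.3, -0.9, -0.7]
finger_gap: 0.008
grip_force: 0.0
```

Run:
```python
from plant import robot
import cv2
b=robot.read_camera("side")[215:325,275:385]
cv2.imwrite("pics/end.png",cv2.resize(b,None,fx=5,fy=5,interpolation=2))
```

```text
(no output)
```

View pics/end.png

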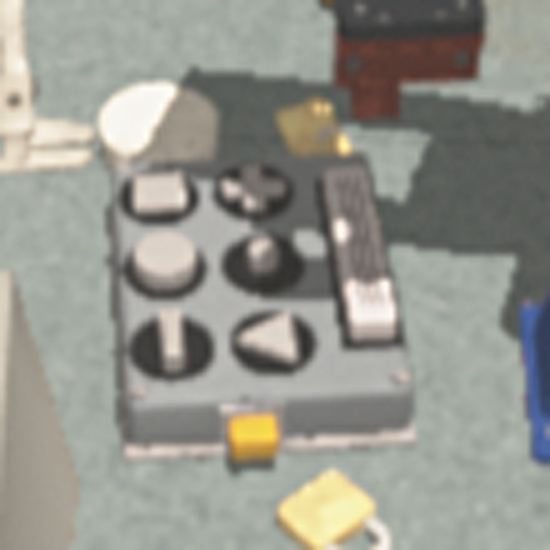

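The bar is up again at (360,250), the three code buttons are in, the other three are out, and the tool is clear.

```bash
python3 -c "
from plant import robot
print(robot.finish_job())"
```

```text
the job is handed in; nothing more can be done
None
```

I pressed the square, triangle and cross buttons in order to their hard stops, then pressed the release bar down and let it come up. The last picture shows only those three buttons in and the tool clear. The bar press peaked at 46 N at the fingertips, and I took the 40 N limit to apply only to the arm and gripper body. The job is handed in, but no verdict came back.

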